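Move a snap-in filter cartridge from the filter unit to the flushing station

ROBOT

A 6-joint arm with a two-finger parallel gripper is mounted at the origin on the work surface. World frame = base frame: x ahead of the robot, y to its left, z up, the work surface at z = 0. Lengths are in m, angles in degrees, forces in N, time in s.
With the tool pointing down it reaches from about 0.4 to 0.825 m from the base axis. Payload 7 kg.
Tool frame: the origin (TCP) lies on the centre line of the jaws, within the pads' length; the fingertips stand 17 mm ahead of it and the grasp point (between the pads) lies 2 mm behind it; y points along the fingers, z is the direction in which the jaws open and shut, and the axes are right-handed (so a half turn about y gives the same grasp; the last joint's range is limited). The gripper opens to 88 mm and grips with 3 to 60 N. Pads are 19 mm wide; open, the fingers measure 130 mm over their backs; the gripper's body (78 mm by 193 mm) begins 47 mm behind the grasp point.
Start: joints at [-55.056, 20.546, 0.682, 0, -70.136, -16.507], TCP at [0.213, -0.64, 0.244] pointing down, gripper open.
Joint ranges: [-176.03, 176.03], [-82.01, 121.73], [-58.28, 71.71], [-173.87, 95.51], [-174.79, -0.11], [-173.66, 173.66]. Speed limits (degrees/s): [136.94, 136.94, 172.46, 180, 180, 180].

INTERFACE

Orientations are given as [roll, pitch, yaw] about the fixed x, y, z axes, in that order (R = Rz(yaw) Ry(pitch) Rx(roll)).
In Python, from plant import r, capture, camera_info gives the robot as it stands. The module is installed in compiled form; this text tells all that it offers.
- The arm moves only by the tool apply_moves, never from a script. Its argument "deltas" is a list of rows, each an object of numbers: "tx", "ty", "tz": the shift along the tool's x, y, z in m; "turn": the turn about the tool's y in rad; "gripper": the finger opening in m, from 0 to 0.0876. A call has 1 to 5 rows; each row is the pose to reach, as a shift and turn from the pose commanded when the call began, along the tool's axes at that moment; what a row does not reach only later rows make up. A row lasts 1/10 s, in which the tool goes at most 50 mm and 8.59 degrees, less where a joint would pass 70% of its speed; a pose out of reach is approached as far as the arm can. A call with a gripper value outside its range is refused whole. The fingers move at their own pace and stop on an object; "newtons" is the grip in N (left out, the last holds). Time passes only in rows, so rows that repeat a pose let the fingers close. It gives the time, the measured TCP pose, the force and the opening at its end, in the units of the state.
- r.get_state(): the state, without advancing time (a new reading comes with each control period).
- capture(name): name is "side" or "top"; returns (picture, depth): 400x640x3 uint8, red, green, blue; 400x640 float32, m along the optical axis (not along the pixel's ray), 0 where there is no reading.
- camera_info(name): a dict with "K" (3x3 intrinsics, pixels), "eye" and "orientation" of the camera in the world. Camera axes: x right, y up, looking along -z (the intrinsics and any distortion apply to the point x, -y, -z); pixel columns grow to the right and rows downward; lengths in m; the calibration is good to about 2 mm. A picture is of the moment at which its call begins. camera_info takes no time and is no camera call.
- r.close_job(): hands the job in, once; it reports no verdict.
The state is a dict: "time_s": time; "joints": joint angles; "qd": joint speeds; "joint_torque": joint torques, N m; "tcp_pos": TCP position; "eef_rot": TCP orientation; "contact_force": force on the tool from outside, world axes, zero at the start; "moment": the same for the moment, N m; "gripper_width": finger opening in m.
Only numpy, scipy, OpenCV 4.12 (cv2) and the standard library are available. Lean on these libraries where they do the work, as an engineer would, in place of code of your own. Each camera call takes 0.05 s, during which the arm holds its last target.

TASK

The filter cartridge in the white filter unit is due for back-flushing: squeeze its orange sprung tab inward, firmly enough to free the catch but without crushing it, and lift the cartridge out without wrenching it against the catch. Then feel for the bay of the blue flushing station, put it in with its tab over the orange mark, gently press it down against the spring until it is fully home, and let the tab snap out so that the cartridge stays locked there by itself. Leave the glassware and everything else standing where it is.

Things in the scene. Friction and masses are not known exactly. Their poses are not given: they have to be found in the camera images.
- cartridge: Filter cartridge, 0.13 to 0.21 kg, upright. Origin: underside, centre of the well footprint; z up, y to the tab side. Grey lower body x +-20, y -18..+8, z 0..40 mm (its nose, the lowest 6 mm, is 3 mm slimmer all round); grey flange z 40..44 mm, x +-27, y +-26, slotted for the tab; its underside rests on the deck when fully down. Cracks if gripped with more than 23 N a finger (46 N summed over both)
- handle_mid (a point): Middle of the squeezed width of the white handle, 72 mm above the cartridge's underside, at cartridge y -3 mm; axes of the cartridge. Handle x +-16, y -18..+8, z 44..92 mm (cartridge frame). Squeeze along y, over z 50..90, between its rigid -y face (y -18) and the tab: 36 mm across, 30 mm with the tab fully in. A squeeze not centred here shoves the cartridge sideways in its bay (1 mm play)
- tab (a joint): How far the tab is pressed in (m): 0 = sprung out, 0.006 = hard stop. Spring 5 N at 0, 10 N at 0.006; 11 to 17 N of grip is right. The barb at its foot (cartridge z 8..14, reaching y +22 mm) sits under the bay's lip, overlapping 2 to 4 mm; beyond 0.0045 it is clear. Pulling with it caught jams it: keep the pull under 25 N, it comes freely (no more than about 5 N) when clear
- tab_pad (a point): Middle of the outer face of the orange tab, at cartridge y +18, z 70 mm: paddle 26 mm wide (x) and 40 mm high, 4 mm thick, its foot running down into the bay. It stays pressed as long as it is squeezed
- filter_unit_home (a point): Where the cartridge origin lies when fully down in the white filter unit, where it starts latched: box centre, 30 mm above the table, 40 mm below the deck; axes of the unit, z up, y towards the catch lip (orange mark on the deck). Well 42 (x) by 38 mm (y) with a square-edged mouth; underside of the lip 16 mm above this point, so the latched barb has 2 mm of play
- flush_station_home (a point): Middle of the flushing station, 30 mm above the table; axes of the station, y towards its catch lip (orange mark): the tab goes on that side. Its bay is like the unit's, but the bay block is clamped 0 to 16 mm off this point, ahead or back along the station's x; this point does not follow it, so feel for the well. Across (y) it is true. Fully down, the cartridge origin is level with this point
- plunger (a joint): Sprung plunger in the station's well, travel pressed (m): 0 = up. It meets the cartridge 8 mm before fully down (0.008) and pushes up with 6 N, 8.4 N fully down: more than the weight. Fully down the flange meets the deck, a rigid stop. Let the tab go only while the cartridge is held within 2 mm of fully down, else it comes up unlatched; latched, it floats up 2 to 4 mm
- amber_bottle: bystander: amber bottle with blue cap, 70 mm across, 150 mm high; origin under its centre
- clear_bottle: bystander: clear bottle with blue cap, 70 mm across, 150 mm high; origin under its centre
- beaker: bystander: glass beaker, 66 mm across, 85 mm high; origin under its centre
- vial_a: bystander: clear vial with blue cap, 24 mm across, 45 mm high; origin under its centre
- vial_b: bystander: amber vial with red cap, 24 mm across, 45 mm high; origin under its centre
- spatula: bystander: spatula lying flat between the two boxes, 170 mm long
- cap_tray: bystander: blue tray of caps 200 x 150 x 50 mm; origin under its centre
- filter_unit: The white filter unit, a fixed box 130 x 120 x 70 mm (x, y, z), front with dark display at -x; origin under its centre on the table
- flush_station: The flushing station: fixed blue base 178 x 124 mm (x, y) with a 58 mm high block at each end (front with dark display at -x); between them the bare-metal bay block 94 x 116 mm (x, y), its deck 70 mm above the table; well 42 (x) by 38 mm (y), square-edged. Origin under the base's centre. Takes no more than 30 N from the cartridge

How it is judged:
By the outcome, as a careful person would: the job done as asked, in the order asked, and still so for the second after the job is handed in, with the robot touching nothing.
It also fails if it takes over 67 s, if anything falls off the work surface, if the arm or the gripper's body presses on something with over 40 N, if the wrist force passes 120 N, or if a joint passes its speed limit or range.

## Working session

There is one attempt and no reset: what is moved stays moved. The work goes in short steps, Python scripts to look and compute and a tool call to move; the robot and the scene stay as the last step left them, time stands still between calls to the robot, and variables do not carry over. Pictures are saved under pics/ and viewed, and the job is handed in when it is done.

Besides the shell and the picture viewer there is one more tool, called after "Emit:" as a command line: name --argument value ..., lists and objects as JSON in quotes. apply_moves: Moves the arm, as the interface text tells. Its arguments: {"type":"object","properties":{"deltas":{"type":"array","items":{"type":"object","properties":{"tx":{"type":"number"},"ty":{"type":"number"},"tz":{"type":"number"},"turn":{"type":"number"},"gripper":{"type":"number"}}}},"newtons":{"type":"number"}},"required":["deltas"]}

```bash
mkdir -p pics; ls
cat > h.py <<'E'
import numpy as np, cv2
from plant import r, capture, camera_info
def grab(tag):
    o={}
    for n in ("side","top"):
        p,d=capture(n); cv2.imwrite(f"pics/{tag}_{n}.png",p[:,:,::-1]); np.savez(f"pics/{tag}_{n}.npz",p=p,d=d); o[n]=(p,d)
    return o
E
python3 - <<'E'
from h import *
grab("a")
for n in("side","top"): print(camera_info(n))
s=r.get_state()
for k,v in s.items(): print(k,np.round(v,4))
E
```

```text
pics
{'K': array([[368.86652873,   0.        , 315.45315979],
       [  0.        , 368.86652873, 196.31651682],
       [  0.        ,   0.        ,   1.        ]]), 'eye': array([ 0.3678688 , -0.43564352,  0.74470449]), 'orientation': array([ 43.07024755,   0.53188743, -23.51724003])}
{'K': array([[410.16294321,   0.        , 316.46920205],
       [  0.        , 410.16294321, 205.24818241],
       [  0.        ,   0.        ,   1.        ]]), 'eye': array([0.48916803, 0.13794873, 1.00212957]), 'orientation': array([  8.4402033 ,   0.44757187, -90.35379274])}
time_s 0.1
joints [-5.50548e+01  2.05846e+01  6.39600e-01 -1.76000e-02 -7.01374e+01
 -1.65079e+01]
qd [-0.019  -0.0163  0.1446  0.0611  0.0417 -0.066 ]
joint_torque [-1.40000e-03 -5.84165e+01  2.93753e+01  7.01560e+00  1.02000e-02
 -1.00000e-04]
tcp_pos [ 0.2133 -0.64    0.2428]
eef_rot [-8.99163e+01  7.60000e-03  1.84313e+01]
contact_force [0.1613 0.1539 0.3977]
moment [-0.0307 -0.0167 -0.0329]
gripper_width 0.0874
```

View pics/a_side.png

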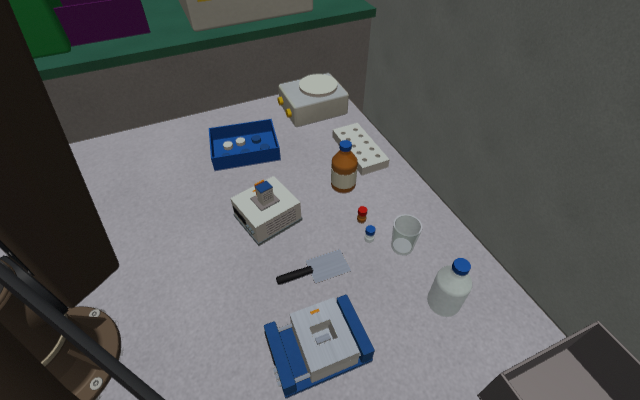

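View pics/a_top.png

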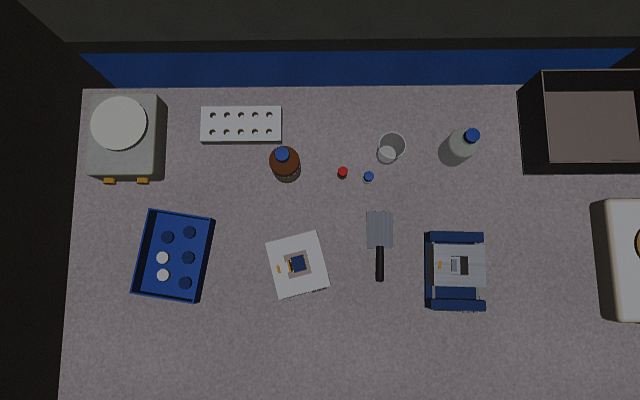

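The side view shows the filter unit at (266,208) with the cartridge, and the station at (318,342). In the top view the unit is at (297,264) and the station at (457,270), with orange marks at (278,268) and (440,265). I'll zoom in.

Run:
```python
import cv2,numpy as np
t=cv2.imread("pics/a_top.png"); s=cv2.imread("pics/a_side.png")
def c(i,x,y,w,h,k): return cv2.resize(i[y:y+h,x:x+w],None,fx=k,fy=k,interpolation=cv2.INTER_CUBIC)
a=np.vstack([np.hstack([c(t,255,225,80,80,4.5),c(t,415,225,80,80,4.5)])])
cv2.imwrite("pics/ct.png",a)
a=np.hstack([c(s,225,170,85,80,4.2),c(s,260,290,120,100,3.36)]); cv2.imwrite("pics/cs.png",a)
```

```text
(no output)
```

View pics/ct.png

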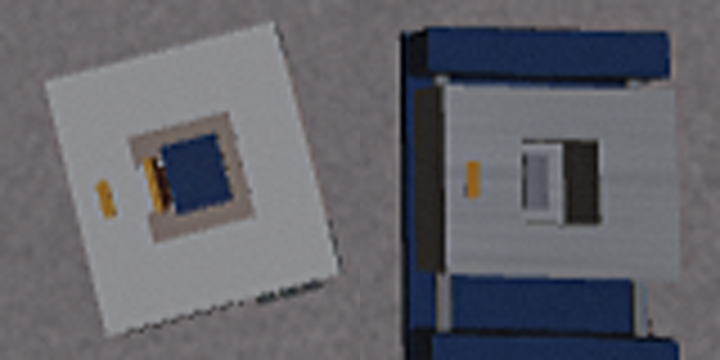

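View pics/cs.png

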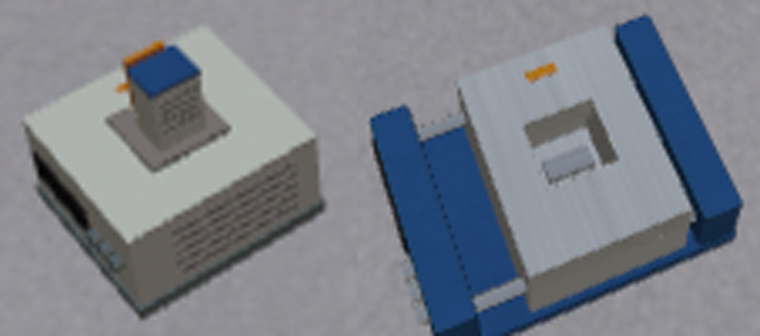

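```bash
cat >> h.py <<'E'
from scipy.spatial.transform import Rotation as Ro
def cloud(n,d):
    ci=camera_info(n);K=ci["K"];R=Ro.from_euler("xyz",ci["orientation"],degrees=True).as_matrix()
    v,u=np.mgrid[:400,:640]
    x=(u-K[0,2])/K[0,0]*d;y=(v-K[1,2])/K[1,1]*d
    return np.stack([x,-y,-d],-1)@R.T+ci["eye"]
def ray(n,uv,z):
    ci=camera_info(n);K=ci["K"];R=Ro.from_euler("xyz",ci["orientation"],degrees=True).as_matrix()
    uv=np.atleast_2d(uv).astype(float)
    q=np.c_[(uv[:,0]-K[0,2])/K[0,0],-(uv[:,1]-K[1,2])/K[1,1],-np.ones(len(uv))]@R.T
    return ci["eye"]+q*((z-ci["eye"][2])/q[:,2])[:,None]
E
python3 - <<'E'
from h import *
for n in("side","top"):
    f=np.load(f"pics/a_{n}.npz");p,d=f["p"],f["d"];P=cloud(n,d)
    tab=P[(d>0)&(abs(P[...,2])<.01)&(P[...,0]>.3)&(P[...,0]<.7)&(abs(P[...,1])<.4)]
    print(n,"table z",np.median(tab[:,2]),tab[:,2].std())
    for nm,(x0,x1,y0,y1) in dict(unit=(.2,.5,.05,.3),stat=(.2,.5,-.35,-.05)).items():
        m=(d>0)&(abs(P[...,2]-.07)<.005)&(P[...,0]>x0)&(P[...,0]<x1)&(P[...,1]>y0)&(P[...,1]<y1)
        m=m.astype(np.uint8); k,l,st,_=cv2.connectedComponentsWithStats(m)
        i=1+st[1:,4].argmax();mm=(l==i)
        X=P[mm]; rc=cv2.minAreaRect((X[:,:2]*1000).astype(np.float32));print(nm,mm.sum(),rc,np.median(X[:,2]))
        cs,_=cv2.findContours(mm.astype(np.uint8),cv2.RETR_CCOMP,cv2.CHAIN_APPROX_NONE)
        for c in cs:
            if len(c)>12:
                W=ray(n,c[:,0],.07)[:,:2]*1000; print("  contour",len(c),cv2.minAreaRect(W.astype(np.float32)))
    hsv=cv2.cvtColor(p,cv2.COLOR_RGB2HSV)
    o=cv2.inRange(hsv,(8,140,90),(25,255,255))
    k,l,st,ce=cv2.connectedComponentsWithStats(o)
    for i in range(1,k):
        if st[i,4]>5: print("orange",st[i],ce[i],ray(n,ce[i],.07)[0], np.median(P[l==i],0))
E
```

```text
side table z -0.0006865938764070156 0.0017305522930969738
unit 920 ((463.8654479980469, 178.03848266601562), (70.03018188476562, 121.97797393798828), 13.343128204345703) 0.06907500424610041
  contour 119 ((464.28167724609375, 175.79034423828125), (71.1312255859375, 123.7542953491211), 14.45967960357666)
stat 1656 ((471.522216796875, -177.2442169189453), (116.88505554199219, 60.142154693603516), 88.09188079833984) 0.06948536996597005
  contour 203 ((471.035400390625, -177.87879943847656), (117.34827423095703, 60.22167205810547), 88.52565002441406)
orange [198   0   9   2  12] [201.25   0.25] [0.62770193 1.61286989 0.07      ] [0.55141261 1.03170518 0.26088212]
orange [278  97   6   8  33] [280.21212121 100.24242424] [0.68105684 0.59254809 0.07      ] [0.69255296 0.63121125 0.04497301]
orange [286 108   6   9  38] [288.36842105 112.15789474] [0.68145164 0.51695951 0.07      ] [0.69258793 0.55123936 0.046344  ]
orange [332 152  25  18 352] [344.38352273 160.63920455] [0.74007357 0.23597976 0.07      ] [0.71825314 0.19880205 0.10542074]
orange [255 180   9   6  15] [259.2        182.3333
[... 777 characters left out ...]
08594, -173.67291259765625), (117.18500518798828, 57.751277923583984), 88.09877014160156)
orange [103 178  12   5  52] [108.30769231 180.07692308] [0.69032295 0.62862624 0.07      ] [0.69416989 0.63722857 0.05220334]
orange [137 178  11   5  55] [142. 180.] [0.68988949 0.5499317  0.07      ] [0.69369735 0.55704016 0.05158684]
orange [287 260   4  12  21] [288.57142857 265.28571429] [0.49143474 0.20798615 0.07      ] [0.49191587 0.20353868 0.11981444]
orange [439 261   2   8  16] [439.5 264.5] [ 0.49108168 -0.13089051  0.07      ] [ 0.49108731 -0.1311069   0.06954336]
orange [277 266   3   7  15] [278.13333333 268.93333333] [0.48346839 0.23142656 0.07      ] [0.48332766 0.23160862 0.07076773]
```

Run:
```python
from h import *
for n in("side","top"):
    f=np.load(f"pics/a_{n}.npz");p,d=f["p"],f["d"];P=cloud(n,d)
    for nm,(x0,x1,y0,y1) in dict(unit=(.3,.65,.05,.3),stat=(.3,.65,-.35,-.05)).items():
        m=(d>0)&(abs(P[...,2]-.07)<.004)&(P[...,0]>x0)&(P[...,0]<x1)&(P[...,1]>y0)&(P[...,1]<y1)
        m=m.astype(np.uint8); k,l,st,_=cv2.connectedComponentsWithStats(m,connectivity=4)
        i=1+st[1:,4].argmax();mm=(l==i)
        X=P[mm]; print(nm,mm.sum(),cv2.minAreaRect((X[:,:2]*1000).astype(np.float32)),np.median(X[:,2]))
        cs,_=cv2.findContours(mm.astype(np.uint8),cv2.RETR_CCOMP,cv2.CHAIN_APPROX_NONE)
        for c in cs:
            if len(c)>12:
                W=ray(n,c[:,0],.07)[:,:2]*1000; print("  contour",len(c),cv2.minAreaRect(W.astype(np.float32)))
    # cartridge top z~0.122 , base station blocks z 0.058, base
    m=(d>0)&(P[...,2]>.117)&(P[...,2]<.13)&(abs(P[...,1]-.18)<.08)&(abs(P[...,0]-.48)<.08)
    X=P[m];print("handle top",m.sum(),cv2.minAreaRect((X[:,:2]*1000).astype(np.float32)),np.median(X[:,2]))
    m=(d>0)&(abs(P[...,2]-.058)<.004)&(abs(P[...,1]+.18)<.12)&(abs(P[...,0]-.48)<.15)
    k,l,st,_=cv2.connectedComponentsWithStats(m.astype(np.uint8))
    for i in range(1,k):
        if st[i,4]>100:
            X=P[l==i];print("58 block",st[i,4],cv2.minAreaRect((X[:,:2]*1000).astype(np.float32)),np.median(X[:,2]))
```

```text
unit 1506 ((493.97314453125, 186.14874267578125), (131.56105041503906, 121.91831970214844), 14.789227485656738) 0.06903485148167166
  contour 191 ((493.4247741699219, 183.84898376464844), (130.84312438964844, 122.68041229248047), 14.637682914733887)
stat 2695 ((488.55938720703125, -177.89674377441406), (116.91117095947266, 94.13192749023438), 87.96610260009766) 0.06951794457224303
  contour 205 ((488.337158203125, -178.3778839111328), (117.29505157470703, 94.31854248046875), 87.93702697753906)
  contour 79 ((488.7132568359375, -178.22097778320312), (40.46012496948242, 45.78987503051758), 88.19247436523438)
handle top 151 ((494.1114501953125, 185.55311584472656), (33.3717155456543, 39.09941101074219), 12.108382225036621) 0.12072601205449895
58 block 770 ((554.0821533203125, -180.48744201660156), (123.2285385131836, 24.32538604736328), 88.09996795654297) 0.05728040730623629
58 block 890 ((400.2481384277344, -175.32322692871094), (123.878662109375, 23.66657829284668), 88.04493713378906) 0.057282161865167935
unit 2669 ((494.14007568359375, 188.99502563476562), (129.98031616210938, 120.10
[... 347 characters left out ...]
234375, 93.97367095947266), 88.07037353515625) 0.0691168273480341
  contour 186 ((489.22503662109375, -174.36328125), (116.91146850585938, 93.88339233398438), 87.88511657714844)
  contour 74 ((490.89501953125, -174.35011291503906), (45.950767517089844, 46.63362503051758), 89.63321685791016)
handle top 223 ((494.2674560546875, 188.46908569335938), (32.70655059814453, 36.30833435058594), 14.33592700958252) 0.12126674620745193
58 block 529 ((554.8361206054688, -177.04864501953125), (122.87696838378906, 24.00897979736328), 88.20108032226562) 0.05708304970380562
58 block 559 ((401.2329406738281, -171.7733154296875), (121.96098327636719, 23.842145919799805), 88.21211242675781) 0.056849399704892556
```

Mean of both views: unit at (494, 187.5) mm with yaw 14.5°, and bay at (489, -176) mm with yaw -2°, about 11 mm ahead of the station centre. Next I'll approach the handle.

Emit:
apply_moves --deltas '[{"tx": 0.04,"tz": 0.025,"turn": 0.068},{"tx": 0.08,"tz": 0.05,"turn": 0.068},{"tx": 0.12,"tz": 0.075,"turn": 0.068},{"tx": 0.16,"tz": 0.1,"turn": 0.068},{"tx": 0.196,"tz": 0.124,"turn": 0.068}]' --newtons 14

```text
invalid input at $.deltas[0]: expected keys tx, ty, tz, turn, gripper
```

Emit:
apply_moves --deltas '[{"tx": 0.04,"ty": 0,"tz": 0.025,"turn": 0.068,"gripper": 0.087},{"tx": 0.08,"ty": 0,"tz": 0.05,"turn": 0.068,"gripper": 0.087},{"tx": 0.12,"ty": 0,"tz": 0.075,"turn": 0.068,"gripper": 0.087},{"tx": 0.16,"ty": 0,"tz": 0.1,"turn": 0.068,"gripper": 0.087},{"tx": 0.196,"ty": 0,"tz": 0.124,"turn": 0.068,"gripper": 0.087}]' --newtons 14

```text
time_s: 0.6
tcp_pos: [0.3611, -0.4589, 0.2433]
eef_rot: [-90.0, 0.0, 14.5]
contact_force: [0.9, -0.4, 0.6]
gripper_width: 0.0871
```

Emit:
apply_moves --deltas '[{"tx": 0.034,"ty": 0,"tz": 0.036,"turn": 0,"gripper": 0.087},{"tx": 0.068,"ty": 0,"tz": 0.073,"turn": 0,"gripper": 0.087},{"tx": 0.102,"ty": 0,"tz": 0.11,"turn": 0,"gripper": 0.087},{"tx": 0.136,"ty": 0,"tz": 0.146,"turn": 0,"gripper": 0.087},{"tx": 0.171,"ty": 0,"tz": 0.183,"turn": 0,"gripper": 0.087}]'

```text
time_s: 1.1
tcp_pos: [0.4797, -0.2395, 0.2435]
eef_rot: [-90.0, -0.0, 14.5]
contact_force: [0.9, -0.3, 0.6]
gripper_width: 0.0872
```

Emit:
apply_moves --deltas '[{"tx": 0.012,"ty": 0,"tz": 0.041,"turn": 0,"gripper": 0.087},{"tx": 0.024,"ty": 0,"tz": 0.082,"turn": 0,"gripper": 0.087},{"tx": 0.036,"ty": 0,"tz": 0.123,"turn": 0,"gripper": 0.087},{"tx": 0.048,"ty": 0,"tz": 0.164,"turn": 0,"gripper": 0.087},{"tx": 0.06,"ty": 0,"tz": 0.204,"turn": 0,"gripper": 0.087}]'

```text
time_s: 1.6
tcp_pos: [0.4857, -0.0272, 0.2435]
eef_rot: [-90.0, 0.0, 14.5]
contact_force: [2.1, -0.6, -0.3]
gripper_width: 0.0866
```

Emit:
apply_moves --deltas '[{"tx": 0.012,"ty": 0,"tz": 0.041,"turn": 0,"gripper": 0.087},{"tx": 0.024,"ty": 0,"tz": 0.082,"turn": 0,"gripper": 0.087},{"tx": 0.036,"ty": 0,"tz": 0.123,"turn": 0,"gripper": 0.087},{"tx": 0.048,"ty": 0,"tz": 0.164,"turn": 0,"gripper": 0.087},{"tx": 0.06,"ty": 0,"tz": 0.204,"turn": 0,"gripper": 0.087}]'

```text
time_s: 2.1
tcp_pos: [0.4925, 0.1853, 0.2435]
eef_rot: [-90.0, 0.0, 14.6]
contact_force: [2.1, -0.6, -0.1]
gripper_width: 0.0869
```

Emit:
apply_moves --deltas '[{"tx": 0,"ty": 0.02,"tz": 0,"turn": 0,"gripper": 0.087},{"tx": 0,"ty": 0.04,"tz": 0,"turn": 0,"gripper": 0.087},{"tx": 0,"ty": 0.05,"tz": 0,"turn": 0,"gripper": 0.087},{"tx": 0,"ty": 0.05,"tz": 0,"turn": 0,"gripper": 0.087}]'

```text
time_s: 2.5
tcp_pos: [0.4922, 0.1829, 0.1921]
eef_rot: [-90.1, 0.2, 14.5]
contact_force: [-0.1, 0.0, -0.8]
gripper_width: 0.0871
```

Run:
```python
from h import *
for i in range(4):
    s=r.get_state(); print(s["tcp_pos"],s["eef_rot"],s["contact_force"])
    capture("side")
o=grab("b")
s=r.get_state(); print(s["tcp_pos"],s["eef_rot"],s["contact_force"],s["time_s"])
t,ss=o["top"][0],o["side"][0]
f=lambda i,x,y,w,h,k:cv2.resize(i[y:y+h,x:x+w],None,fx=k,fy=k,interpolation=cv2.INTER_CUBIC)
cv2.imwrite("pics/b2.png",np.hstack([f(t,230,190,130,130,3),f(ss,200,110,130,130,3)])[:,:,::-1])
```

```text
[0.49219407 0.18290772 0.19210988] [-90.07175218   0.16979186  14.52786075] [-0.12412987  0.0093188  -0.81198846]
[0.49289946 0.18316912 0.19333486] [-9.00446758e+01  6.06296723e-02  1.45299324e+01] [ 0.35248069 -0.59379144  0.38128631]
[0.49335039 0.18339647 0.19408561] [-9.00133215e+01 -1.93603613e-02  1.45257831e+01] [ 0.38728925 -0.16189099 -0.01363849]
[0.49355794 0.1835562  0.194487  ] [-8.99881034e+01 -6.88466245e-02  1.45238823e+01] [0.17703056 0.14784197 0.0797682 ]
[0.49344899 0.18364173 0.1944926 ] [-8.99645722e+01 -8.46822912e-02  1.45204652e+01] [ 0.24759466 -0.95689327 -0.6844445 ] 2.8
```

View pics/b2.png

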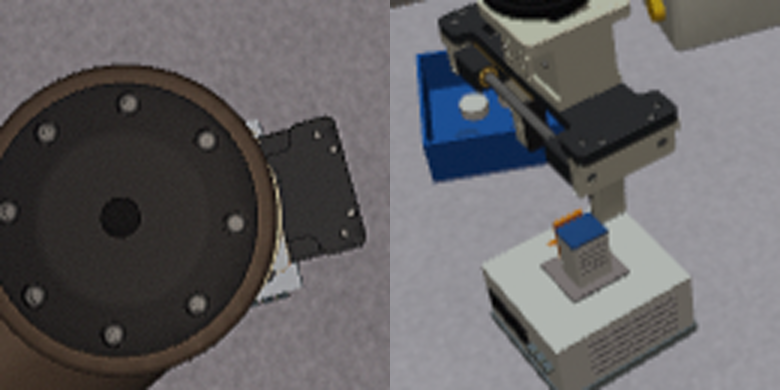

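Emit:
apply_moves --deltas '[{"tx": 0.001,"ty": 0.02,"tz": 0.001,"turn": 0,"gripper": 0.087},{"tx": 0.001,"ty": 0.04,"tz": 0.001,"turn": 0,"gripper": 0.087},{"tx": 0.001,"ty": 0.06,"tz": 0.001,"turn": 0,"gripper": 0.087},{"tx": 0.001,"ty": 0.08,"tz": 0.001,"turn": 0,"gripper": 0.087},{"tx": 0.001,"ty": 0.09,"tz": 0.001,"turn": 0,"gripper": 0.06}]' --newtons 14

```text
time_s: 3.3
tcp_pos: [0.4934, 0.1844, 0.1026]
eef_rot: [-90.0, 0.1, 14.5]
contact_force: [0.2, -0.6, 1.2]
gripper_width: 0.0829
```

Emit:
apply_moves --deltas '[{"tx": 0,"ty": 0.004,"tz": 0,"turn": 0,"gripper": 0.06},{"tx": 0,"ty": 0.004,"tz": 0,"turn": 0,"gripper": 0.06},{"tx": 0,"ty": 0.004,"tz": 0,"turn": 0,"gripper": 0.05},{"tx": 0,"ty": 0.004,"tz": 0,"turn": 0,"gripper": 0.05}]'

```text
time_s: 3.7
tcp_pos: [0.4942, 0.1852, 0.1005]
eef_rot: [-90.0, -0.1, 14.5]
contact_force: [1.0, 0.5, 0.2]
gripper_width: 0.0535
```

Run:
```python
from h import *
o=grab("c")
s=r.get_state(); print(s["tcp_pos"],s["eef_rot"],s["contact_force"],s["time_s"],s["gripper_width"])
ss=o["side"][0]
cv2.imwrite("pics/c2.png",cv2.resize(ss[130:240,200:330],None,fx=5,fy=5,interpolation=cv2.INTER_CUBIC)[:,:,::-1])
```

```text
[0.49403886 0.18507003 0.10025721] [-8.99683268e+01 -6.58477670e-02  1.45437657e+01] [-0.04734067  0.67738207  0.32691004] 3.8 0.051163805815813916
```

View pics/c2.png

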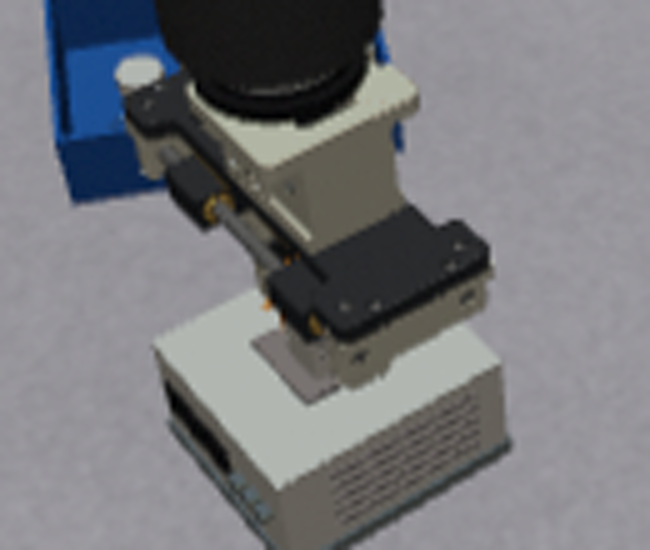

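Fingers straddle the handle. I'll close in steps and watch the sideways force to find the centre.

Emit:
apply_moves --deltas '[{"tx": 0,"ty": 0,"tz": 0,"turn": 0,"gripper": 0.046},{"tx": 0,"ty": 0,"tz": 0,"turn": 0,"gripper": 0.046},{"tx": 0,"ty": 0,"tz": 0,"turn": 0,"gripper": 0.044},{"tx": 0,"ty": 0,"tz": 0,"turn": 0,"gripper": 0.044}]' --newtons 7

```text
time_s: 4.2
tcp_pos: [0.4937, 0.1848, 0.0996]
eef_rot: [-90.0, 0.0, 14.5]
contact_force: [0.4, 0.5, 0.3]
gripper_width: 0.0439
```

Emit:
apply_moves --deltas '[{"tx": 0,"ty": 0,"tz": 0,"turn": 0,"gripper": 0.042},{"tx": 0,"ty": 0,"tz": 0,"turn": 0,"gripper": 0.042},{"tx": 0,"ty": 0,"tz": 0,"turn": 0,"gripper": 0.042}]'

```text
time_s: 4.5
tcp_pos: [0.4937, 0.1848, 0.0995]
eef_rot: [-90.0, 0.0, 14.5]
contact_force: [-0.1, -0.3, -0.2]
gripper_width: 0.0422
```

Emit:
apply_moves --deltas '[{"tx": 0,"ty": 0,"tz": 0,"turn": 0,"gripper": 0.04},{"tx": 0,"ty": 0,"tz": 0,"turn": 0,"gripper": 0.04},{"tx": 0,"ty": 0,"tz": 0,"turn": 0,"gripper": 0.04}]'

```text
time_s: 4.8
tcp_pos: [0.4937, 0.1849, 0.0995]
eef_rot: [-90.0, -0.0, 14.5]
contact_force: [-0.8, 0.2, 0.0]
gripper_width: 0.0402
```

Emit:
apply_moves --deltas '[{"tx": 0,"ty": 0,"tz": 0,"turn": 0,"gripper": 0.038},{"tx": 0,"ty": 0,"tz": 0,"turn": 0,"gripper": 0.038},{"tx": 0,"ty": 0,"tz": 0,"turn": 0,"gripper": 0.038}]'

```text
time_s: 5.1
tcp_pos: [0.4938, 0.1851, 0.0996]
eef_rot: [-90.0, -0.0, 14.5]
contact_force: [-1.0, 2.8, 0.4]
gripper_width: 0.038
```

Emit:
apply_moves --deltas '[{"tx": 0,"ty": 0,"tz": -0.0015,"turn": 0,"gripper": 0.043},{"tx": 0,"ty": 0,"tz": -0.0015,"turn": 0,"gripper": 0.043},{"tx": 0,"ty": 0,"tz": -0.0015,"turn": 0,"gripper": 0.04},{"tx": 0,"ty": 0,"tz": -0.0015,"turn": 0,"gripper": 0.04},{"tx": 0,"ty": 0,"tz": -0.0015,"turn": 0,"gripper": 0.04}]'

```text
time_s: 5.6
tcp_pos: [0.4941, 0.1838, 0.0997]
eef_rot: [-90.0, -0.0, 14.5]
contact_force: [-3.2, 5.1, 1.3]
gripper_width: 0.0398
```

Emit:
apply_moves --deltas '[{"tx": 0,"ty": 0,"tz": 0,"turn": 0,"gripper": 0.038},{"tx": 0,"ty": 0,"tz": 0,"turn": 0,"gripper": 0.036},{"tx": 0,"ty": 0,"tz": 0,"turn": 0,"gripper": 0.034},{"tx": 0,"ty": 0,"tz": 0,"turn": 0,"gripper": 0.034}]' --newtons 14

```text
time_s: 6.0
tcp_pos: [0.4941, 0.1842, 0.0997]
eef_rot: [-89.9, -0.0, 14.5]
contact_force: [-3.5, 5.8, 1.5]
gripper_width: 0.0345
```

Emit:
apply_moves --deltas '[{"tx": 0,"ty": 0,"tz": 0,"turn": 0,"gripper": 0.032},{"tx": 0,"ty": 0,"tz": 0,"turn": 0,"gripper": 0.03},{"tx": 0,"ty": 0,"tz": 0,"turn": 0,"gripper": 0.028},{"tx": 0,"ty": 0,"tz": 0,"turn": 0,"gripper": 0.024},{"tx": 0,"ty": 0,"tz": 0,"turn": 0,"gripper": 0.024}]'

```text
time_s: 6.5
tcp_pos: [0.4943, 0.1831, 0.0997]
eef_rot: [-90.0, -0.0, 14.5]
contact_force: [0.0, -0.3, 2.1]
gripper_width: 0.029
```

Width is about 30 mm with the tab fully in, and the side force is about 0. I'll lift a little and check the pull.

Emit:
apply_moves --deltas '[{"tx": 0,"ty": 0,"tz": 0,"turn": 0,"gripper": 0.024},{"tx": 0,"ty": -0.001,"tz": 0,"turn": 0,"gripper": 0.024},{"tx": 0,"ty": -0.002,"tz": 0,"turn": 0,"gripper": 0.024},{"tx": 0,"ty": -0.003,"tz": 0,"turn": 0,"gripper": 0.024}]'

```text
time_s: 6.9
tcp_pos: [0.4937, 0.1831, 0.1023]
eef_rot: [-90.0, 0.1, 14.5]
contact_force: [-0.5, -0.3, -1.9]
gripper_width: 0.0288
```

Emit:
apply_moves --deltas '[{"tx": 0,"ty": -0.001,"tz": 0,"turn": 0,"gripper": 0.024},{"tx": 0,"ty": -0.002,"tz": 0,"turn": 0,"gripper": 0.024},{"tx": 0,"ty": -0.003,"tz": 0,"turn": 0,"gripper": 0.024}]'

```text
time_s: 7.2
tcp_pos: [0.494, 0.1833, 0.1056]
eef_rot: [-90.0, 0.0, 14.5]
contact_force: [0.0, -0.8, -1.9]
gripper_width: 0.029
```

Emit:
apply_moves --deltas '[{"tx": 0,"ty": -0.006,"tz": 0,"turn": 0,"gripper": 0.024},{"tx": 0,"ty": -0.014,"tz": 0,"turn": 0,"gripper": 0.024},{"tx": 0,"ty": -0.022,"tz": 0,"turn": 0,"gripper": 0.024},{"tx": 0,"ty": -0.03,"tz": 0,"turn": 0,"gripper": 0.024},{"tx": 0,"ty": -0.04,"tz": 0,"turn": 0,"gripper": 0.024}]'

```text
time_s: 7.7
tcp_pos: [0.4941, 0.1834, 0.1464]
eef_rot: [-90.0, -0.0, 14.5]
contact_force: [-0.3, 0.9, -2.5]
gripper_width: 0.0294
```

Emit:
apply_moves --deltas '[{"tx": 0,"ty": -0.01,"tz": 0,"turn": 0,"gripper": 0.024},{"tx": 0,"ty": -0.02,"tz": 0,"turn": 0,"gripper": 0.024},{"tx": 0,"ty": -0.03,"tz": 0,"turn": 0,"gripper": 0.024},{"tx": 0,"ty": -0.04,"tz": 0,"turn": 0,"gripper": 0.024},{"tx": 0,"ty": -0.04,"tz": 0,"turn": 0,"gripper": 0.024}]'

```text
time_s: 8.2
tcp_pos: [0.4948, 0.1838, 0.1873]
eef_rot: [-89.9, -0.1, 14.6]
contact_force: [-0.1, 0.1, -2.0]
gripper_width: 0.0291
```

Run:
```python
from h import *
o=grab("d")
s=r.get_state(); print(s["tcp_pos"],s["eef_rot"],s["contact_force"],s["time_s"],s["gripper_width"])
ss=o["side"][0]
cv2.imwrite("pics/d2.png",cv2.resize(ss[110:240,190:330],None,fx=5,fy=5,interpolation=cv2.INTER_CUBIC)[:,:,::-1])
```

```text
[0.49403203 0.18339843 0.18562167] [-8.99800775e+01 -1.10738533e-02  1.45337730e+01] [-0.64642817 -1.12090869 -3.1902996 ] 8.3 0.02903660630289776
```

View pics/d2.png

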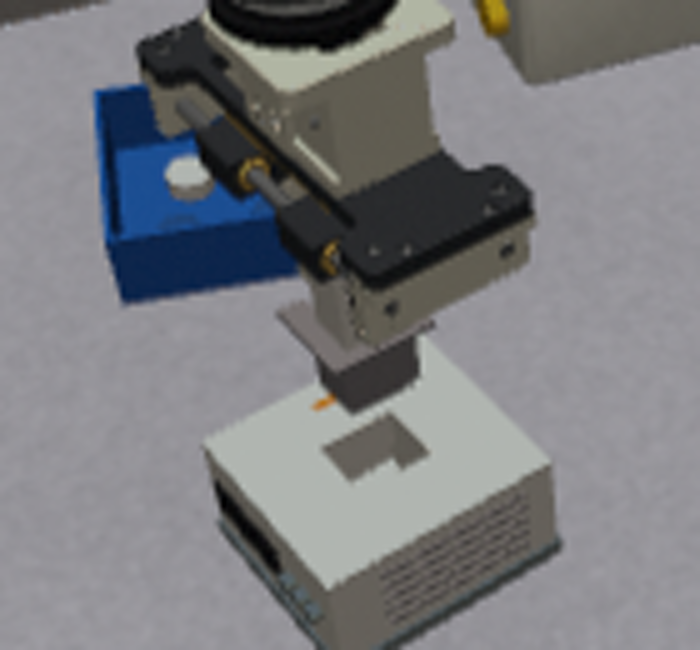

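Cartridge is out cleanly with only its weight on the wrist. The grip position shows the side view's y is the accurate one, so I aim for the bay at about (0.489, -0.1775). Carrying it over.

Emit:
apply_moves --deltas '[{"tx": -0.007,"ty": 0,"tz": -0.025,"turn": 0,"gripper": 0.024},{"tx": -0.018,"ty": 0,"tz": -0.065,"turn": 0,"gripper": 0.024},{"tx": -0.028,"ty": 0,"tz": -0.103,"turn": 0,"gripper": 0.024},{"tx": -0.038,"ty": 0,"tz": -0.14,"turn": 0,"gripper": 0.024},{"tx": -0.048,"ty": 0,"tz": -0.175,"turn": 0,"gripper": 0.024}]'

```text
time_s: 8.8
tcp_pos: [0.4909, 0.0003, 0.185]
eef_rot: [-90.0, 0.1, 14.6]
contact_force: [0.7, 0.1, -2.1]
gripper_width: 0.0291
```

Emit:
apply_moves --deltas '[{"tx": -0.01,"ty": 0,"tz": -0.037,"turn": 0.06,"gripper": 0.024},{"tx": -0.02,"ty": 0,"tz": -0.075,"turn": 0.13,"gripper": 0.024},{"tx": -0.03,"ty": 0,"tz": -0.11,"turn": 0.2,"gripper": 0.024},{"tx": -0.041,"ty": 0,"tz": -0.147,"turn": 0.26,"gripper": 0.024},{"tx": -0.049,"ty": 0,"tz": -0.175,"turn": 0.2885,"gripper": 0.024}]'

```text
time_s: 9.3
tcp_pos: [0.4873, -0.1817, 0.1849]
eef_rot: [-90.0, 0.1, -2.2]
contact_force: [-0.1, -0.0, -2.4]
gripper_width: 0.029
```

Run:
```python
from h import *
for i in range(4): capture("top")
o=grab("e")
s=r.get_state(); print(s["tcp_pos"],s["eef_rot"],s["contact_force"],s["time_s"],s["gripper_width"])
ss=o["side"][0]
cv2.imwrite("pics/e2.png",cv2.resize(ss[200:400,220:420],None,fx=3,fy=3,interpolation=cv2.INTER_CUBIC)[:,:,::-1])
```

```text
[ 0.48785965 -0.17929814  0.18512642] [-8.99903297e+01  4.64683865e-02 -1.96224204e+00] [ 0.51532894  0.89094225 -1.69305096] 9.6 0.028944950578074537
```

View pics/e2.png

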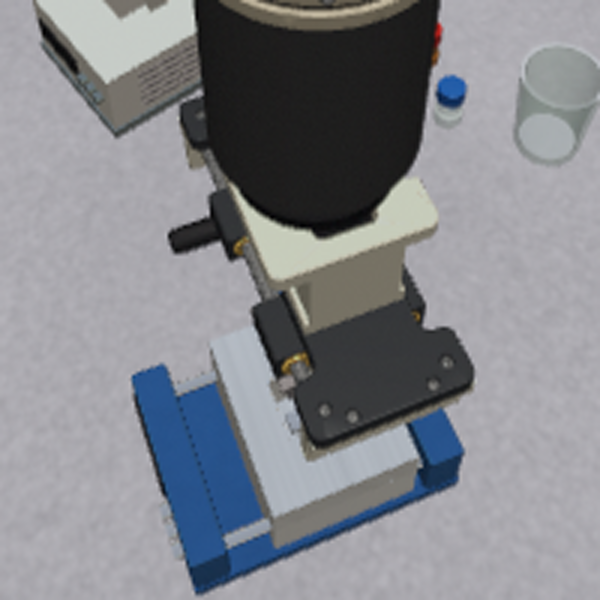

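Emit:
apply_moves --deltas '[{"tx": 0,"ty": 0.012,"tz": -0.0005,"turn": 0,"gripper": 0.024},{"tx": 0,"ty": 0.026,"tz": -0.0005,"turn": 0,"gripper": 0.024},{"tx": 0,"ty": 0.036,"tz": -0.0005,"turn": 0,"gripper": 0.024},{"tx": 0,"ty": 0.039,"tz": -0.0005,"turn": 0,"gripper": 0.024},{"tx": 0,"ty": 0.039,"tz": -0.0005,"turn": 0,"gripper": 0.024}]'

```text
time_s: 10.1
tcp_pos: [0.4879, -0.1799, 0.1459]
eef_rot: [-90.0, 0.1, -1.9]
contact_force: [-0.6, -0.2, -1.3]
gripper_width: 0.0292
```

Emit:
apply_moves --deltas '[{"tx": 0,"ty": 0.002,"tz": 0,"turn": 0,"gripper": 0.024},{"tx": 0,"ty": 0.004,"tz": 0,"turn": 0,"gripper": 0.024},{"tx": 0,"ty": 0.006,"tz": 0,"turn": 0,"gripper": 0.024},{"tx": 0,"ty": 0.007,"tz": 0,"turn": 0,"gripper": 0.024}]'

```text
time_s: 10.5
tcp_pos: [0.4881, -0.1803, 0.1395]
eef_rot: [-90.0, -0.0, -2.0]
contact_force: [0.9, -0.9, -1.0]
gripper_width: 0.0292
```

Emit:
apply_moves --deltas '[{"tx": 0,"ty": 0.001,"tz": 0,"turn": 0,"gripper": 0.024},{"tx": 0,"ty": 0.002,"tz": 0,"turn": 0,"gripper": 0.024},{"tx": 0,"ty": 0.003,"tz": 0,"turn": 0,"gripper": 0.024}]'

```text
time_s: 10.8
tcp_pos: [0.4881, -0.1803, 0.1365]
eef_rot: [-90.0, -0.0, -2.0]
contact_force: [-0.1, 0.4, -2.2]
gripper_width: 0.0292
```

Nose is in the well without contact. I'll feel sideways along x for the walls.

Emit:
apply_moves --deltas '[{"tx": 0.001,"ty": 0.001,"tz": 0,"turn": 0,"gripper": 0.024},{"tx": 0.002,"ty": 0.001,"tz": 0,"turn": 0,"gripper": 0.024},{"tx": 0.002,"ty": 0.001,"tz": 0,"turn": 0,"gripper": 0.024}]'

```text
time_s: 11.1
tcp_pos: [0.4903, -0.1804, 0.1356]
eef_rot: [-90.0, -0.0, -2.0]
contact_force: [0.2, 0.6, -2.6]
gripper_width: 0.0289
```

Emit:
apply_moves --deltas '[{"tx": 0.0005,"ty": 0,"tz": 0,"turn": 0,"gripper": 0.024},{"tx": 0.001,"ty": 0,"tz": 0,"turn": 0,"gripper": 0.024},{"tx": 0.001,"ty": 0,"tz": 0,"turn": 0,"gripper": 0.024}]'

```text
time_s: 11.4
tcp_pos: [0.4912, -0.1804, 0.1356]
eef_rot: [-90.0, -0.0, -2.0]
contact_force: [0.6, -0.5, -2.7]
gripper_width: 0.0291
```

Emit:
apply_moves --deltas '[{"tx": 0.0005,"ty": 0,"tz": 0,"turn": 0,"gripper": 0.024},{"tx": 0.001,"ty": 0,"tz": 0,"turn": 0,"gripper": 0.024},{"tx": 0.001,"ty": 0,"tz": 0,"turn": 0,"gripper": 0.024}]'

```text
time_s: 11.7
tcp_pos: [0.492, -0.1804, 0.1355]
eef_rot: [-90.0, 0.0, -2.0]
contact_force: [-0.3, 0.2, -3.1]
gripper_width: 0.0288
```

Emit:
apply_moves --deltas '[{"tx": 0.0005,"ty": 0,"tz": 0,"turn": 0,"gripper": 0.024},{"tx": 0.001,"ty": 0,"tz": 0,"turn": 0,"gripper": 0.024},{"tx": 0.001,"ty": 0,"tz": 0,"turn": 0,"gripper": 0.024}]'

```text
time_s: 12.0
tcp_pos: [0.4925, -0.1804, 0.1354]
eef_rot: [-90.0, 0.1, -2.0]
contact_force: [-2.5, 0.0, -1.2]
gripper_width: 0.0291
```

Run:
```python
from h import *
for i in range(3):
    s=r.get_state(); print(s["tcp_pos"],s["contact_force"],s["moment"]); capture("top")
```

```text
[ 0.49247904 -0.18044589  0.13536574] [-2.54089729  0.02512686 -1.17386386] [0.15220359 1.12257838 0.03480433]
[ 0.49250149 -0.18045706  0.13535357] [-2.76816548  0.16614706 -0.72359634] [0.12743133 1.18186544 0.00689066]
[ 0.49253315 -0.18045937  0.13536124] [-2.89052509  0.32880736 -1.13514867] [0.19717137 1.11953665 0.04361772]
```

Contact on the +x wall at TCP x ≈ 0.4922. Now the other wall.

Emit:
apply_moves --deltas '[{"tx": -0.002,"ty": 0,"tz": 0,"turn": 0,"gripper": 0.024},{"tx": -0.004,"ty": 0,"tz": 0,"turn": 0,"gripper": 0.024},{"tx": -0.006,"ty": 0,"tz": 0,"turn": 0,"gripper": 0.024},{"tx": -0.007,"ty": 0,"tz": 0,"turn": 0,"gripper": 0.024}]'

```text
time_s: 12.55
tcp_pos: [0.4862, -0.1802, 0.1357]
eef_rot: [-90.0, -0.0, -2.0]
contact_force: [0.4, 0.4, -1.8]
gripper_width: 0.029
```

Emit:
apply_moves --deltas '[{"tx": -0.0005,"ty": 0,"tz": 0,"turn": 0,"gripper": 0.024},{"tx": -0.001,"ty": 0,"tz": 0,"turn": 0,"gripper": 0.024},{"tx": -0.001,"ty": 0,"tz": 0,"turn": 0,"gripper": 0.024}]'

```text
time_s: 12.85
tcp_pos: [0.4851, -0.1802, 0.1356]
eef_rot: [-90.0, -0.0, -2.0]
contact_force: [0.2, 0.1, -2.7]
gripper_width: 0.0293
```

Emit:
apply_moves --deltas '[{"tx": -0.0005,"ty": 0,"tz": 0,"turn": 0,"gripper": 0.024},{"tx": -0.001,"ty": 0,"tz": 0,"turn": 0,"gripper": 0.024},{"tx": -0.001,"ty": 0,"tz": 0,"turn": 0,"gripper": 0.024}]'

```text
time_s: 13.15
tcp_pos: [0.4843, -0.1801, 0.1356]
eef_rot: [-90.0, -0.0, -2.0]
contact_force: [0.2, -0.3, -3.1]
gripper_width: 0.0289
```

Emit:
apply_moves --deltas '[{"tx": -0.0005,"ty": 0,"tz": 0,"turn": 0,"gripper": 0.024},{"tx": -0.001,"ty": 0,"tz": 0,"turn": 0,"gripper": 0.024},{"tx": -0.001,"ty": 0,"tz": 0,"turn": 0,"gripper": 0.024}]'

```text
time_s: 13.45
tcp_pos: [0.4836, -0.1801, 0.1358]
eef_rot: [-90.0, -0.1, -2.0]
contact_force: [1.8, 0.5, -2.8]
gripper_width: 0.0292
```

Emit:
apply_moves --deltas '[{"tx": 0.002,"ty": 0,"tz": 0,"turn": 0,"gripper": 0.024},{"tx": 0.0048,"ty": 0,"tz": -0.001,"turn": 0,"gripper": 0.024},{"tx": 0.0048,"ty": 0,"tz": -0.002,"turn": 0,"gripper": 0.024},{"tx": 0.0048,"ty": 0,"tz": -0.0025,"turn": 0,"gripper": 0.024}]'

```text
time_s: 13.85
tcp_pos: [0.4876, -0.1829, 0.1354]
eef_rot: [-90.0, 0.0, -2.0]
contact_force: [0.2, 0.5, -1.7]
gripper_width: 0.0291
```

Emit:
apply_moves --deltas '[{"tx": 0,"ty": 0,"tz": -0.0005,"turn": 0,"gripper": 0.024},{"tx": 0,"ty": 0,"tz": -0.001,"turn": 0,"gripper": 0.024},{"tx": 0,"ty": 0,"tz": -0.001,"turn": 0,"gripper": 0.024}]'

```text
time_s: 14.15
tcp_pos: [0.4877, -0.1838, 0.1356]
eef_rot: [-90.0, 0.0, -2.0]
contact_force: [-0.0, 0.9, -1.6]
gripper_width: 0.029
```

Emit:
apply_moves --deltas '[{"tx": 0,"ty": 0,"tz": -0.0005,"turn": 0,"gripper": 0.024},{"tx": 0,"ty": 0,"tz": -0.001,"turn": 0,"gripper": 0.024},{"tx": 0,"ty": 0,"tz": -0.001,"turn": 0,"gripper": 0.024}]'

```text
time_s: 14.45
tcp_pos: [0.4877, -0.1843, 0.1356]
eef_rot: [-90.0, -0.0, -2.0]
contact_force: [-0.6, 5.4, -0.5]
gripper_width: 0.0288
```

Walls found: centre x ≈ 0.4881, y ≈ -0.180. Centre there and lower.

Emit:
apply_moves --deltas '[{"tx": 0.0002,"ty": 0,"tz": 0.0025,"turn": 0,"gripper": 0.024},{"tx": 0.0002,"ty": 0,"tz": 0.005,"turn": 0,"gripper": 0.024},{"tx": 0.0002,"ty": 0,"tz": 0.005,"turn": 0,"gripper": 0.024},{"tx": 0.0002,"ty": 0,"tz": 0.005,"turn": 0,"gripper": 0.024}]'

```text
time_s: 14.85
tcp_pos: [0.4881, -0.1798, 0.1356]
eef_rot: [-90.0, -0.0, -2.0]
contact_force: [-0.1, 0.1, -1.8]
gripper_width: 0.0289
```

Emit:
apply_moves --deltas '[{"tx": 0,"ty": 0.001,"tz": 0,"turn": 0,"gripper": 0.024},{"tx": 0,"ty": 0.002,"tz": 0,"turn": 0,"gripper": 0.024},{"tx": 0,"ty": 0.003,"tz": 0,"turn": 0,"gripper": 0.024},{"tx": 0,"ty": 0.003,"tz": 0,"turn": 0,"gripper": 0.024}]'

```text
time_s: 15.25
tcp_pos: [0.488, -0.1798, 0.1323]
eef_rot: [-90.0, 0.0, -2.0]
contact_force: [-0.8, -0.4, -2.5]
gripper_width: 0.0289
```

Emit:
apply_moves --deltas '[{"tx": 0,"ty": 0.001,"tz": 0,"turn": 0,"gripper": 0.024},{"tx": 0,"ty": 0.002,"tz": 0,"turn": 0,"gripper": 0.024},{"tx": 0,"ty": 0.003,"tz": 0,"turn": 0,"gripper": 0.024},{"tx": 0,"ty": 0.003,"tz": 0,"turn": 0,"gripper": 0.024}]'

```text
time_s: 15.65
tcp_pos: [0.488, -0.1798, 0.1294]
eef_rot: [-90.0, 0.0, -2.0]
contact_force: [-0.3, 0.1, -1.6]
gripper_width: 0.0293
```

Body is in the well with no contact. Lowering further.

Emit:
apply_moves --deltas '[{"tx": 0,"ty": 0.002,"tz": 0,"turn": 0,"gripper": 0.024},{"tx": 0,"ty": 0.004,"tz": 0,"turn": 0,"gripper": 0.024},{"tx": 0,"ty": 0.006,"tz": 0,"turn": 0,"gripper": 0.024},{"tx": 0,"ty": 0.008,"tz": 0,"turn": 0,"gripper": 0.024},{"tx": 0,"ty": 0.01,"tz": 0,"turn": 0,"gripper": 0.024}]'

```text
time_s: 16.15
tcp_pos: [0.4881, -0.1798, 0.1193]
eef_rot: [-90.0, 0.0, -2.0]
contact_force: [0.1, -0.7, -2.6]
gripper_width: 0.0293
```

Emit:
apply_moves --deltas '[{"tx": 0,"ty": 0.002,"tz": 0,"turn": 0,"gripper": 0.024},{"tx": 0,"ty": 0.004,"tz": 0,"turn": 0,"gripper": 0.024},{"tx": 0,"ty": 0.006,"tz": 0,"turn": 0,"gripper": 0.024},{"tx": 0,"ty": 0.008,"tz": 0,"turn": 0,"gripper": 0.024},{"tx": 0,"ty": 0.01,"tz": 0,"turn": 0,"gripper": 0.024}]'

```text
time_s: 16.65
tcp_pos: [0.4881, -0.1798, 0.1094]
eef_rot: [-90.0, -0.0, -2.0]
contact_force: [-0.1, -0.8, -2.0]
gripper_width: 0.0289
```

Emit:
apply_moves --deltas '[{"tx": 0,"ty": 0.001,"tz": 0,"turn": 0,"gripper": 0.024},{"tx": 0,"ty": 0.002,"tz": 0,"turn": 0,"gripper": 0.024},{"tx": 0,"ty": 0.003,"tz": 0,"turn": 0,"gripper": 0.024},{"tx": 0,"ty": 0.003,"tz": 0,"turn": 0,"gripper": 0.024}]'

```text
time_s: 17.05
tcp_pos: [0.4882, -0.1798, 0.1069]
eef_rot: [-90.0, -0.0, -2.0]
contact_force: [-2.4, 1.1, 3.5]
gripper_width: 0.0294
```

Plunger met at +3.5 N. Continuing gently with grip at 16 N.

Emit:
apply_moves --deltas '[{"tx": 0,"ty": 0.001,"tz": 0,"turn": 0,"gripper": 0.024},{"tx": 0,"ty": 0.002,"tz": 0,"turn": 0,"gripper": 0.024},{"tx": 0,"ty": 0.003,"tz": 0,"turn": 0,"gripper": 0.024},{"tx": 0,"ty": 0.004,"tz": 0,"turn": 0,"gripper": 0.024},{"tx": 0,"ty": 0.004,"tz": 0,"turn": 0,"gripper": 0.024}]' --newtons 16

```text
time_s: 17.55
tcp_pos: [0.4882, -0.1799, 0.1026]
eef_rot: [-90.0, -0.0, -2.0]
contact_force: [-2.1, 0.0, 5.1]
gripper_width: 0.0289
```

Emit:
apply_moves --deltas '[{"tx": 0,"ty": 0.0007,"tz": 0,"turn": 0,"gripper": 0.024},{"tx": 0,"ty": 0.0015,"tz": 0,"turn": 0,"gripper": 0.024},{"tx": 0,"ty": 0.0022,"tz": 0,"turn": 0,"gripper": 0.024},{"tx": 0,"ty": 0.0022,"tz": 0,"turn": 0,"gripper": 0.024}]'

```text
time_s: 17.95
tcp_pos: [0.4882, -0.1799, 0.1005]
eef_rot: [-90.0, -0.0, -2.0]
contact_force: [-1.1, 0.1, 5.5]
gripper_width: 0.0291
```

Emit:
apply_moves --deltas '[{"tx": 0,"ty": 0.0004,"tz": 0,"turn": 0,"gripper": 0.024},{"tx": 0,"ty": 0.0008,"tz": 0,"turn": 0,"gripper": 0.024},{"tx": 0,"ty": 0.0008,"tz": 0,"turn": 0,"gripper": 0.024}]'

```text
time_s: 18.25
tcp_pos: [0.4882, -0.1799, 0.0998]
eef_rot: [-90.0, -0.0, -2.0]
contact_force: [-2.7, -0.2, 5.7]
gripper_width: 0.0291
```

Emit:
apply_moves --deltas '[{"tx": 0,"ty": 0.0005,"tz": 0,"turn": 0,"gripper": 0.024},{"tx": 0,"ty": 0.0005,"tz": 0,"turn": 0,"gripper": 0.024},{"tx": 0,"ty": 0.0005,"tz": 0,"turn": 0,"gripper": 0.024}]'

```text
time_s: 18.55
tcp_pos: [0.4882, -0.1799, 0.0997]
eef_rot: [-90.0, -0.0, -2.0]
contact_force: [-3.5, 0.5, 10.3]
gripper_width: 0.029
```

It hit the stop: z stays at 0.0997, the force jumps to 10 N, and this equals the height when home in the unit. Now I'll let the tab out slowly. I shift half of each opening step so the rigid face stays held and the cartridge stays pinned down.

Emit:
apply_moves --deltas '[{"tx": 0.0003,"ty": 0.0003,"tz": 0,"turn": 0,"gripper": 0.029},{"tx": 0.0003,"ty": 0.0003,"tz": 0.0003,"turn": 0,"gripper": 0.03},{"tx": 0.0003,"ty": 0.0003,"tz": 0.0006,"turn": 0,"gripper": 0.031},{"tx": 0.0003,"ty": 0.0003,"tz": 0.001,"turn": 0,"gripper": 0.032}]'

```text
time_s: 18.95
tcp_pos: [0.4886, -0.1787, 0.0994]
eef_rot: [-90.0, -0.0, -2.0]
contact_force: [-3.8, 1.5, 9.6]
gripper_width: 0.0321
```

Emit:
apply_moves --deltas '[{"tx": 0,"ty": 0,"tz": 0.0005,"turn": 0,"gripper": 0.033},{"tx": 0,"ty": 0,"tz": 0.001,"turn": 0,"gripper": 0.034},{"tx": 0,"ty": 0,"tz": 0.0015,"turn": 0,"gripper": 0.035},{"tx": 0,"ty": 0,"tz": 0.002,"turn": 0,"gripper": 0.036}]'

```text
time_s: 19.35
tcp_pos: [0.489, -0.1767, 0.0991]
eef_rot: [-90.0, -0.1, -2.0]
contact_force: [-1.4, 0.6, 6.9]
gripper_width: 0.036
```

Emit:
apply_moves --deltas '[{"tx": 0,"ty": 0,"tz": 0,"turn": 0,"gripper": 0.037},{"tx": 0,"ty": 0,"tz": 0,"turn": 0,"gripper": 0.038},{"tx": 0,"ty": 0,"tz": 0,"turn": 0,"gripper": 0.04},{"tx": 0,"ty": 0,"tz": 0,"turn": 0,"gripper": 0.05},{"tx": 0,"ty": 0,"tz": 0,"turn": 0,"gripper": 0.06}]'

```text
time_s: 19.85
tcp_pos: [0.4884, -0.1768, 0.0986]
eef_rot: [-90.0, 0.0, -2.0]
contact_force: [-0.1, -0.1, 0.3]
gripper_width: 0.0509
```

Emit:
apply_moves --deltas '[{"tx": 0,"ty": 0,"tz": 0,"turn": 0,"gripper": 0.08},{"tx": 0,"ty": 0,"tz": 0,"turn": 0,"gripper": 0.087},{"tx": 0,"ty": 0,"tz": 0,"turn": 0,"gripper": 0.087},{"tx": 0,"ty": 0,"tz": 0,"turn": 0,"gripper": 0.087}]'

```text
time_s: 20.25
tcp_pos: [0.4885, -0.1768, 0.0988]
eef_rot: [-90.0, -0.0, -2.0]
contact_force: [0.1, 0.8, -0.3]
gripper_width: 0.0825
```

Run:
```python
from h import *
o=grab("f")
s=r.get_state(); print(s["tcp_pos"],s["contact_force"],s["time_s"],s["gripper_width"])
ss=o["side"][0]
cv2.imwrite("pics/f2.png",cv2.resize(ss[200:400,220:420],None,fx=3,fy=3,interpolation=cv2.INTER_CUBIC)[:,:,::-1])
```

```text
[ 0.48849367 -0.17677888  0.09876886] [0.25029493 0.26677521 0.43354032] 20.35 0.08594759410697117
```

View pics/f2.png

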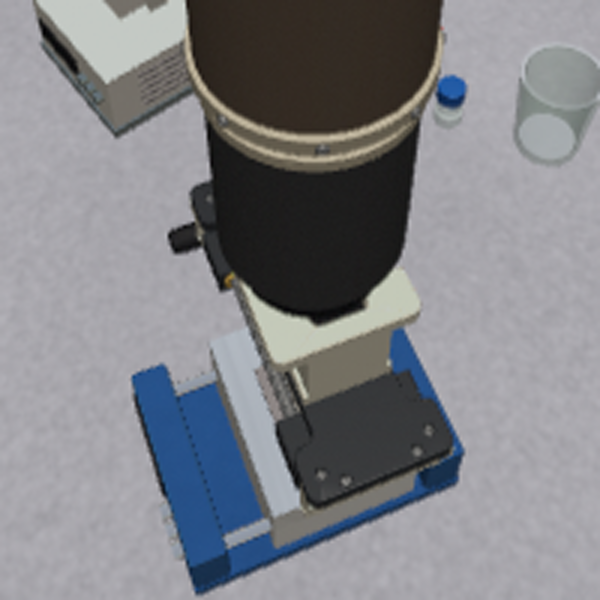

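Released and free. I'll retreat up and away, then inspect.

Emit:
apply_moves --deltas '[{"tx": 0,"ty": -0.015,"tz": 0,"turn": 0,"gripper": 0.087},{"tx": 0,"ty": -0.04,"tz": 0,"turn": 0,"gripper": 0.087},{"tx": 0,"ty": -0.075,"tz": 0,"turn": 0,"gripper": 0.087},{"tx": 0,"ty": -0.11,"tz": 0,"turn": 0,"gripper": 0.087},{"tx": 0,"ty": -0.14,"tz": 0,"turn": 0,"gripper": 0.087}]'

```text
time_s: 20.85
tcp_pos: [0.4886, -0.1768, 0.2407]
eef_rot: [-90.0, -0.1, -2.0]
contact_force: [-0.1, 0.0, 0.7]
gripper_width: 0.0871
```

Emit:
apply_moves --deltas '[{"tx": -0.01,"ty": 0,"tz": -0.04,"turn": 0,"gripper": 0.087},{"tx": -0.025,"ty": 0,"tz": -0.085,"turn": 0,"gripper": 0.087},{"tx": -0.04,"ty": 0,"tz": -0.13,"turn": 0,"gripper": 0.087},{"tx": -0.055,"ty": 0,"tz": -0.175,"turn": 0,"gripper": 0.087},{"tx": -0.07,"ty": 0,"tz": -0.21,"turn": 0,"gripper": 0.087}]'

```text
time_s: 21.35
tcp_pos: [0.4103, -0.3863, 0.2388]
eef_rot: [-90.0, -0.0, -2.0]
contact_force: [0.9, 0.3, -0.2]
gripper_width: 0.087
```

Emit:
apply_moves --deltas '[{"tx": -0.01,"ty": 0,"tz": -0.03,"turn": 0,"gripper": 0.087},{"tx": -0.025,"ty": 0,"tz": -0.07,"turn": 0,"gripper": 0.087},{"tx": -0.04,"ty": 0,"tz": -0.1,"turn": 0,"gripper": 0.087},{"tx": -0.05,"ty": 0,"tz": -0.12,"turn": 0,"gripper": 0.087},{"tx": -0.05,"ty": 0,"tz": -0.12,"turn": 0,"gripper": 0.087}]'

```text
time_s: 21.85
tcp_pos: [0.3555, -0.5044, 0.2381]
eef_rot: [-90.0, 0.1, -2.2]
contact_force: [-0.9, 1.1, -0.8]
gripper_width: 0.087
```

Run:
```python
from h import *
o=grab("g")
s=r.get_state(); print(s["tcp_pos"],s["contact_force"],s["time_s"],s["gripper_width"])
f=lambda i,x,y,w,h,k:cv2.resize(i[y:y+h,x:x+w],None,fx=k,fy=k,interpolation=cv2.INTER_CUBIC)
cv2.imwrite("pics/g2.png",np.hstack([f(o["side"][0],250,270,130,130,3),f(o["top"][0],392,205,130,130,3)])[:,:,::-1])
for n in o:
    P=cloud(n,o[n][1]);d=o[n][1]
    m=(d>0)&(P[...,2]>.112)&(P[...,2]<.14)&(abs(P[...,1]+.178)<.03)&(abs(P[...,0]-.489)<.03)
    print(n,"handle top z",m.sum(),np.median(P[m],0) if m.any() else "")
```

```text
[ 0.35668918 -0.50257067  0.23835485] [ 0.46228646  0.0727942  -0.51706096] 21.95 0.08718950996093681
side handle top z 0 
top handle top z 255 [ 0.48953989 -0.17434322  0.12339325]
```

View pics/g2.png

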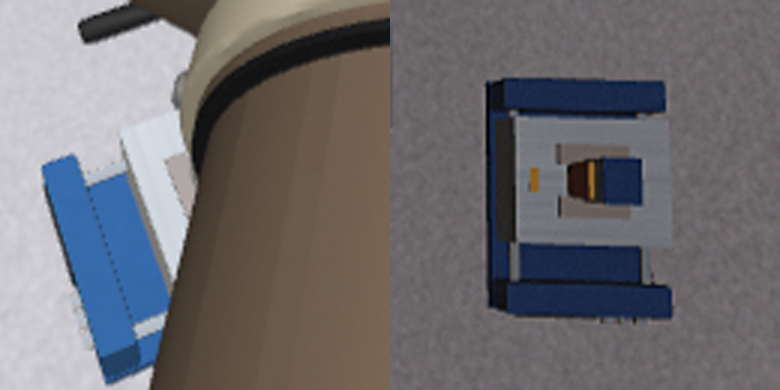

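View pics/g_side.png

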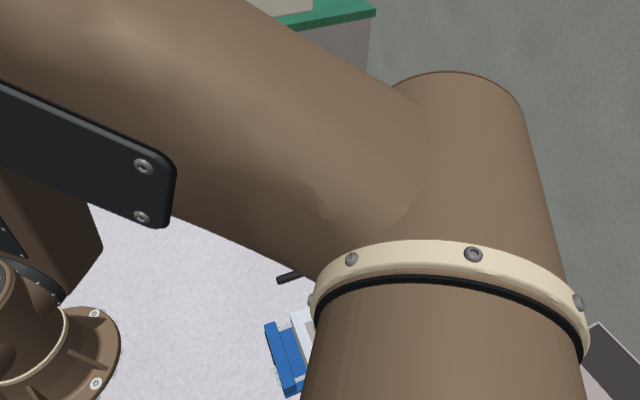

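View pics/g_top.png

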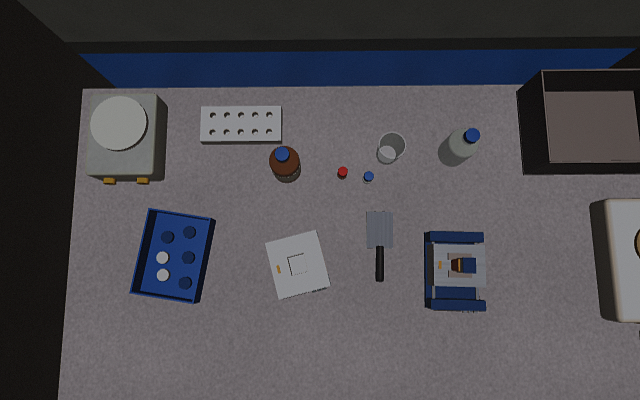

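Run:
```python
from h import *
a=np.load("pics/a_top.npz")["p"].astype(int);o=capture("top");b=o[0].astype(int)
df=(abs(a-b).sum(2)>90).astype(np.uint8)
k,l,st,ce=cv2.connectedComponentsWithStats(df)
print([list(map(int,x)) for x in st[1:] if x[4]>15])
P=cloud("top",o[1]);d=o[1]
m=(d>0)&(P[...,2]>.112)&(P[...,2]<.14)&(abs(P[...,1]+.178)<.03)&(abs(P[...,0]-.489)<.03)
hsv=cv2.cvtColor(o[0],cv2.COLOR_RGB2HSV)
print(np.median(P[m],0), "blue top", np.median(P[m&(hsv[...,0]>100)&(hsv[...,0]<130)],0))
```

```text
[[284, 250, 27, 29, 439], [451, 256, 25, 19, 283]]
[ 0.48955949 -0.17382204  0.12340834] blue top [ 0.48949996 -0.1776286   0.1240871 ]
```

The before/after difference shows changes only at the unit's well (297,264) and the station (463,265). Every bystander is where it was. Handing in.

```bash
python3 -c "
from plant import r
print(r.close_job())"
```

```text
the job is handed in; nothing more can be done
None
```

The cartridge is now locked in the flushing station with its tab on the orange-mark side, and I handed the job in at about 22 s of the 67 s allowed.

- **Removal:** I squeezed the handle and tab at 14 N with the tab fully in. It lifted out with only the cartridge's weight on the wrist (about 2–3 N).
- **Finding the bay:** I felt for the well walls with the nose. The well centre was at TCP x of about 0.488, and by camera the bay block sits about 11 mm ahead of the station's middle.
- **Pressing home:** I pressed down against the plunger with 16 N of grip until the flange met the deck at about 10 N. The gripper was then at the same height as when the cartridge was seated in the filter unit.
- **Release:** I let the tab out slowly while holding the cartridge down, then moved clear.

**Last checks:**
- In the top view the handle top is about 2–3 mm above its height in the filter unit. That matches the latched float and not the 8 mm it would show unlatched.
- The tab looks sprung out toward the mark, and a before/after comparison of the top view shows nothing else moved.
- The arm blocked the side view at the end, so the latch was confirmed only from the top camera.
- The two cameras disagreed by about 3 mm in y; the grip position and the felt walls settled that.

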